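# Third hand: hold a block against the sprung stop of a jig

## Robot

A 7-joint arm with a two-finger parallel gripper is mounted at the origin on the work surface; the furniture and walls round the work are solid. World frame = base frame: x ahead of the robot, y to its left, z up, the work surface at z = 0. Lengths are in m, angles in rad, forces in N, time in s.
With the tool pointing down it reaches from about 0.4 to 0.85 m from the base axis. Payload 4.4 kg.
Tool frame: the origin (TCP) lies at the very end of the fingers, on their centre line; the grasp point (between the pads) lies 19 mm behind it (r.grip_depth is the distance from the TCP to the grasp point, in m); z points along the fingers, y is the line along which they close (so a half turn about z gives the same grasp; the last joint's range is limited). The gripper opens to 94 mm and grips with 3 to 60 N. Pads are 16 mm wide; open, the fingers measure 119 mm over their backs; the gripper's body (75 mm by 177 mm) begins 78 mm behind the grasp point.
Start: joints at [-1.39, 0.628, 0.038, 1.517, -0.027, 0.996, -0.02], TCP at [0.159, 0.63, 0.205] pointing down, gripper open.
Joint ranges: [-3.06, 3.06], [-0.37, 2.12], [-1.25, 1.32], [0.18, 2.47], [-1.1, 4.24], [0.23, 1.98], [-2.94, 2.94]. Speed limits (rad/s): [2.57, 2.57, 3.14, 3.14, 3.14, 3.14, 3.14].

## Interface

Orientations are given as a rotation vector (axis times angle).
In Python, from workcell import r gives the robot as it stands.
- The arm moves only by the tool step_arm, never from a script. Its arguments are lists of equal length, an entry for each row: "linear": the shift along the tool's x, y, z in mm, a list of three; "roll": the turn about the tool's z in degrees; "fingers": the closure in counts, from 0 (fully open) to 255 (shut). In form: {"linear": [[x, y, z], ...], "roll": [roll, ...], "fingers": [fingers, ...]}. A call has 1 to 8 rows; each row shifts and turns the commanded pose from where the row before left it, along the tool's axes as they then stand; what a row does not reach is not made up. A row lasts 1/8 s, in which the tool goes at most 62.5 mm and 10.7 degrees, less where a joint would pass 70% of its speed; a pose out of reach is approached as far as the arm can. A call is refused whole if a number of a shift passes 62.5 or a number of a turn 10.7, either way. A call with a gripper value outside its range is refused whole. The fingers move at their own pace and stop on an object; "squeeze" is the grip in N (left out, the last holds). Time passes only in rows, so rows that do not move let the fingers close. It gives the time, the measured TCP pose, the force, the opening and the grip force at its end, in the units of the state.
- r.observe(): the state, without advancing time (a new reading comes with each control period).
- r.snapshot(name): name is "side" or "top" or "wrist"; returns (picture, depth): 384x512x3 uint8, red, green, blue; 384x512 float32, m along the optical axis (not along the pixel's ray), 0 where there is no reading.
- r.calibration(name): a dict with "fx", "fy", "cx", "cy" (pixels), "R" (3x3) and "t" (3): a world point X has camera coordinates R X + t. Camera axes: x right, y down, z forward; pixel columns grow to the right and rows downward; lengths in m; the calibration is good to about 2 mm. A picture is of the moment at which its call begins: read the wrist's pose just before it. calibration takes no time and is no camera call; for the wrist camera it gives the pose at the moment of the call.
- r.close_job(): hands the job in; it is judged then, once.
The state is a dict: "time_s": time; "joints": joint angles; "qd": joint speeds; "effort": joint torques, N m; "tcp_pos": TCP position; "ee_rot": TCP orientation; "wrist_force": force on the tool from outside, world axes, zero at the start; "moment": the same for the moment, N m; "finger_gap": opening from 0.0 (shut) to 1.0 (fully open); "grip_force": force on a finger pad.
Only numpy, scipy, OpenCV 4.12 (cv2) and the standard library are available. Lean on these libraries where they do the work, as an engineer would, in place of code of your own. Each camera call takes 0.05 s, during which the arm holds its last target. There are 200 camera calls.

## Task

Be my third hand while I screw the hinge on: lay the thick pale wooden block flat on the jig's bed with its long side along the fence, and push its end against the sprung stop until the pointer stands in the green zone of the scale, never going into the red. Keep it there steadily for a few seconds and finish still gripping and pressing the block, not letting go, the fingers touching only the block and not the jig. Leave the other things on the bench as they are.

Things in the scene. Friction and masses are not known exactly. Their poses are not given: they have to be found in the camera images.
- block: thick pale wooden block, 40 (its x) x 130 (its y) x 38 mm (z), 0.09 to 0.17 kg, lying loose on the bench. Origin: centre of its underside. Both ends are alike.
- jig: jig fixed to the bench, turned up to 0.25 rad. Origin: centre of underside. Plywood bed: y -125 to +125, x -48 to +52 mm, 12 mm thick, open at +y. Stop is pushed toward -y. Wooden fence on the +x side: inner face x = +20 mm, y -76 to +15, 30 mm high above the bed, 24 mm thick, colour scale on top. Grey housing behind the stop, y -121 to -76, 36 mm above the bed.
- jig_seat (a point): point on top of the jig's bed (12 mm above the bench), axes as the jig's: the place of the block's origin when the block lies along the jig's y with its side touching the fence and its end just touching the unpressed stop. As the stop is pressed, the block's origin moves from here toward -y by the stop's travel.
- stop_face (a point): on the face of the aluminium stop plate that meets the block's end, 19 mm above the bed, on the centre line of the block's place; axes as the jig's, the face looks toward the jig's +y. Moves with the stop. Plate 44 mm wide (x from -26 to +18 mm), from 1 to 36 mm above the bed.
- stop (a joint): travel of the sprung stop in m, 0 at rest to 0.030 fully in, growing toward the jig's -y. It springs back; the push needed is about 3 N at the start plus 0.5 N per mm (10 N at 14 mm). A black pointer on the stop moves over the scale: white 0 to 8 mm, green 8 to 20 mm, red beyond 20 mm.
- dark_offcut: bystander: dark brown flat wooden offcut, 62x110x18 mm (not the block); origin at the centre of its underside
- pen: bystander: red and white marker pen, 17x135x16 mm, lying; origin at the centre of its underside
- carton: bystander: small brown carton of screws, 61x90x55 mm; origin at the centre of its underside
- battery: bystander: black and orange tool battery, 74x107x54 mm; origin at the centre of its underside

How it is judged:
By the outcome, as a careful person would: the job done as asked, in the order asked, and still so for the second after the job is handed in, while the arm keeps its last pose, push and grip.
It also fails if it takes over 51 s, if anything falls off the work surface, if the arm or the gripper's body presses on something with over 40 N, if the wrist force passes 120 N, or if a joint passes its speed limit or range.

## Working session

There is one attempt and no reset: what is moved stays moved. The work goes in short steps, Python scripts to look and compute and a tool call to move; the robot and the scene stay as the last step left them, time stands still between calls to the robot, and variables do not carry over. Pictures are saved under pics/ and viewed, at most 10 in all, crops included, and the job is handed in when it is done.

Besides the shell and the picture viewer there is one more tool, called after "Request:" as name([rows], argument=value, ...), one row to a line, values as JSON. step_arm: Moves the arm, as the interface text tells. Its arguments: {"type":"object","properties":{"linear":{"type":"array","items":{"type":"array","items":{"type":"number"}}},"roll":{"type":"array","items":{"type":"number"}},"fingers":{"type":"array","items":{"type":"number"}},"squeeze":{"type":"number"}},"required":["linear","roll","fingers"]}

```bash
mkdir -p pics
cat > h.py <<'E'
import numpy as np,cv2
from workcell import r
from scipy.spatial.transform import Rotation as Ro
def cloud(d,c):
    v,u=np.mgrid[:384,:512]
    P=np.stack([(u-c['cx'])/c['fx']*d,(v-c['cy'])/c['fy']*d,d],-1)
    return (P-c['t'])@c['R']
def shot(n,f):
    c=r.calibration(n);p,d=r.snapshot(n)
    cv2.imwrite('pics/'+f+'.png',p[:,:,::-1]);np.savez('pics/'+f,p=p,d=d,X=cloud(d,c))
    return p,d,cloud(d,c),c
E
python3 - <<'E'
from h import *
o=r.observe();print({k:np.round(v,3) for k,v in o.items()})
a=shot('top','top1');b=shot('side','side1')
cv2.imwrite('pics/both.png',np.vstack([cv2.resize(a[0],(400,300)),cv2.resize(b[0],(400,300))])[:,:,::-1])
E
```

```text
{'time_s': np.float64(0.0), 'joints': array([-1.39 ,  0.629,  0.038,  1.518, -0.027,  0.996, -0.02 ]), 'qd': array([ 0.001, -0.001,  0.   ,  0.001,  0.001, -0.   ,  0.001]), 'effort': array([ 0.0000e+00, -5.4973e+01,  1.1430e+00, -1.8663e+01, -5.2000e-02,
        2.4000e-02,  0.0000e+00]), 'tcp_pos': array([0.159, 0.63 , 0.205]), 'ee_rot': array([-3.870e-01, -3.118e+00,  3.000e-03]), 'wrist_force': array([-0.019,  1.103, -0.049]), 'moment': array([-0.005,  0.006,  0.03 ]), 'grip_force': np.float64(0.0), 'finger_gap': np.float64(1.002)}
```

View pics/top1.png

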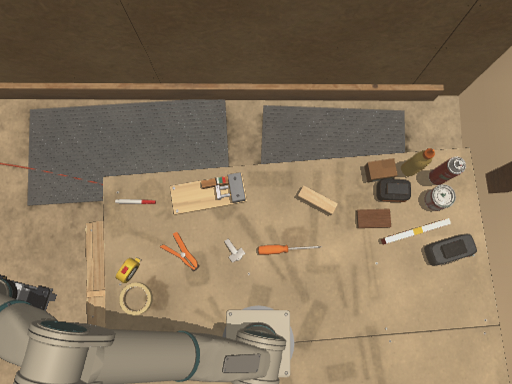

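View pics/side1.png

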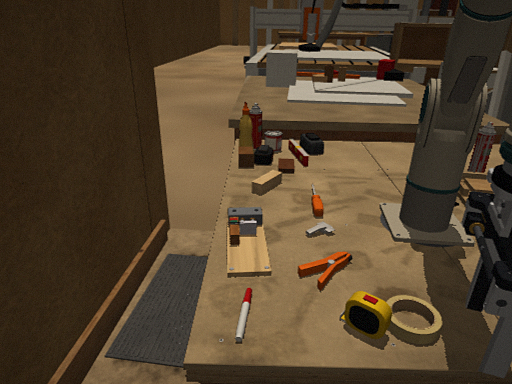

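The top view shows the block at about (317,200), and the jig at about (208,193) with its housing on the right at (236,187) and its open end to the left. The pen is at (135,202). In the side view the pale block is at (267,182) and the jig at (247,240). Next I'll measure both.

```bash
python3 - <<'E'
from h import *
D=np.load('pics/top1.npz');p,X=D['p'],D['X']
print('bench z',np.median(X[220:235,200:220,2]), 'px mm',np.linalg.norm(X[230,300]-X[230,301])*1e3)
def rect(roi,zlo,zhi,name):
    y0,y1,x0,x1=roi;m=np.zeros(X.shape[:2],bool);m[y0:y1,x0:x1]=1
    m&=(X[...,2]>zlo)&(X[...,2]<zhi)
    Q=X[m];b=cv2.minAreaRect(Q[:,:2].astype(np.float32)*1000);print(name,len(Q),b,np.median(Q[:,2]))
rect((180,220,290,345),.025,.06,'block')
rect((170,220,165,250),.006,.02,'bed')
rect((170,220,165,250),.03,.047,'fence/stop')
rect((165,210,225,250),.040,.065,'housing')
E
python3 - <<'E'
import cv2
a=cv2.imread('pics/top1.png')[165:220,160:350]
cv2.imwrite('pics/c1.png',cv2.resize(a,None,fx=4,fy=4,interpolation=2))
E
```

```text
bench z 0.00035970346069315014 px mm 5.051780467270764
block 493 ((461.5229797363281, -194.93504333496094), (130.00302124023438, 40.95368957519531), 61.53099822998047) 0.037670746773822594
bed 1473 ((479.9239807128906, 175.2696533203125), (169.46363830566406, 286.306640625), 1.4490712881088257) 0.011949099423605747
fence/stop 412 ((492.67401123046875, 119.37100219726562), (94.21727752685547, 135.45291137695312), 11.860066413879395) 0.04262851436500603
housing 385 ((500.5123291015625, 81.85237884521484), (94.62857055664062, 58.05634307861328), 9.987574577331543) 0.0480335776585397
```

View pics/c1.png

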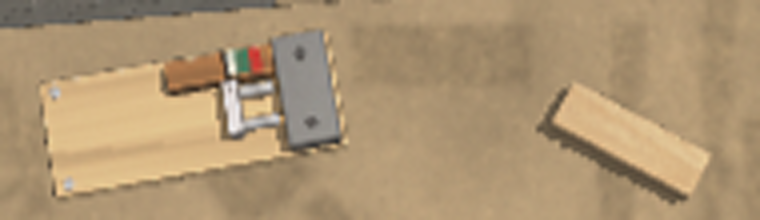

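In the crop the jig's open end is on the left, its fence is on the upper side (far from the robot), and the housing is on the right, so jig +y is roughly world +y turned about 10°. The block is about 130 x 41 mm, centred at (0.4615, -0.195) with yaw -28.5°. I'll swing there in an arc.

Request:
step_arm([
  [-60, -8, 0],
  [-60, -8, 0],
  [-60, -8, 0],
  [-60, -8, 0],
  [-60, -8, 0],
  [-60, -8, 0],
  [-60, -8, 0],
  [-60, -8, 0],
], roll=[6.4, 6.4, 6.4, 6.4, 6.4, 6.4, 6.4, 6.4], fingers=[0, 0, 0, 0, 0, 0, 0, 0])

```text
time_s: 1.1
tcp_pos: [0.496, 0.3022, 0.2051]
ee_rot: [1.701, 2.641, -0.0]
wrist_force: [-0.1, -0.4, 0.4]
finger_gap: 1.003
grip_force: 0.0
```

Run:
```python
from h import *
D=np.load('pics/top1.npz');X=D['X'].copy()
m=np.zeros(X.shape[:2],np.uint8);m[168:218,165:250]=1
m&=(X[...,2]>.006).astype(np.uint8)
n,l,s,c=cv2.connectedComponentsWithStats(m);k=1+np.argmax(s[1:,4]);Q=X[l==k]
print(s[k]);b=cv2.minAreaRect(Q[:,:2].astype(np.float32)*1000);print(b)
o=r.observe();R=Ro.from_rotvec(o['ee_rot']).as_matrix();print(o['time_s'],o['tcp_pos'],R.round(3))
```

```text
[ 170  172   77   43 2135]
((357.7012939453125, 149.83428955078125), (376.8694763183594, 258.9138488769531), 8.564438819885254)
1.1 [0.49596351 0.30218793 0.20511176] [[-0.414  0.91   0.   ]
 [ 0.91   0.414 -0.   ]
 [-0.    -0.    -1.   ]]
```

Request:
step_arm([
  [-58, -10, 0],
  [-58, -10, 0],
  [-58, -10, 0],
  [0, 0, 0],
], roll=[6.4, 6.4, 6.4, 0], fingers=[0, 0, 0, 0])

```text
time_s: 1.6
tcp_pos: [0.5211, 0.1241, 0.2056]
ee_rot: [2.123, 2.313, -0.004]
wrist_force: [0.2, 0.4, 1.1]
finger_gap: 1.001
grip_force: 0.0
```

Run:
```python
from h import *
o=r.observe();print(o['time_s'],o['tcp_pos'])
p,d,X,c=shot('wrist','w1')
print(X[192,256],X[50,256],X[350,256],(d>0).mean())
```

```text
1.6 [0.52105855 0.12412083 0.20564978]
[0.52240133 0.10486499 0.04245025] [0.50801251 0.27373317 0.01412806] [ 5.47306221e-01 -1.89909611e-01  2.94679721e-04] 0.9960886637369791
```

View pics/w1.png

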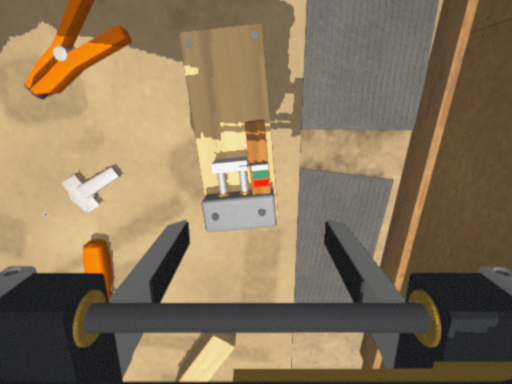

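The wrist view shows the jig's bed from (185,35)-(262,28) down to the housing at (240,212). The stop plate is at (230,165) and the scale at (260,178). I'll measure the jig from this view.

Run:
```python
from h import *
D=np.load('pics/w1.npz');p,X=D['p'],D['X']
Z=X[...,2]
roi=np.zeros(Z.shape,bool);roi[15:240,170:290]=1
def rect(lo,hi,n):
    m=(roi&(Z>lo)&(Z<hi)).astype(np.uint8);m=cv2.morphologyEx(m,cv2.MORPH_OPEN,np.ones((3,3),np.uint8))
    k,l,s,c=cv2.connectedComponentsWithStats(m)
    for i in np.argsort(-s[1:,4])[:3]+1:
        if s[i,4]>60:
            Q=X[l==i];print(n,s[i],cv2.minAreaRect(Q[:,:2].astype(np.float32)*1000),np.median(Q[:,2]))
rect(.007,.017,'bed');rect(.007,.07,'jig');rect(.036,.0455,'fence');rect(.046,.06,'hous+stop')
```

```text
bed [  179    24    97   171 10251] ((481.5435485839844, 193.50949096679688), (100.31659698486328, 206.7893524169922), 10.641804695129395) 0.012605466251005207
bed [225 172  15  20 267] ((489.4504089355469, 108.0287857055664), (18.634489059448242, 27.65047836303711), 10.21229076385498) 0.012549705991747791
jig [  179    24    99   209 15545] ((485.390625, 173.03565979003906), (100.31659698486328, 248.45359802246094), 10.641804695129395) 0.01308744942108673
fence [245 121  23  43 825] ((517.1224365234375, 167.4193878173828), (23.97146224975586, 50.27358627319336), 10.729650497436523) 0.042534844118122375
fence [250 165  22  31 554] ((526.2543334960938, 120.923095703125), (24.730514526367188, 37.779903411865234), 10.803572654724121) 0.0430242905795946
hous+stop [ 202  196   74   37 2219] ((502.8847351074219, 75.15437316894531), (92.64678192138672, 43.65007781982422), 10.077730178833008) 0.04832799187618581
hous+stop [211 161  42  13 372] ((489.80029296875, 135.91632080078125), (50.48095703125, 12.353995323181152), 10.788732528686523) 0.0485319844241116
```

Request:
step_arm([
  [-50, 2, 5],
  [-50, 2, 10],
  [-50, 2, 15],
  [-50, 2, 15],
  [-50, 2, 10],
  [-50, 2, 5],
  [0, 0, 0],
], roll=[5.6, 5.6, 5.6, 5.6, 5.6, 5.4, 0], fingers=[0, 0, 0, 0, 0, 0, 0])

```text
time_s: 2.52
tcp_pos: [0.4876, -0.1666, 0.145]
ee_rot: [2.695, 1.613, -0.003]
wrist_force: [0.8, 0.8, -0.3]
finger_gap: 0.996
grip_force: 0.0
```

```bash
cat >> h.py <<'E'
def togo(xy,yaw,z):
    o=r.observe();R=Ro.from_rotvec(o['ee_rot']).as_matrix();p=o['tcp_pos']
    a=np.degrees(np.arctan2(R[1,1],R[0,1]))
    print('t',o['time_s'],'pos',p.round(4),'toolx',R[:,0].round(3),'yaw',a.round(2),'tilt',R[:2,2].round(4),'F',o['wrist_force'].round(1),'gap',o['finger_gap'],'g',o['grip_force'],
     'go mm',((np.r_[xy,z]-p)@R*1000).round(1),'roll',round(a-yaw,2))
E
python3 - <<'E'
from h import *
p,d,X,c=shot('wrist','w2')
m=((X[...,2]>.03)&(X[...,2]<.045)&(X[...,0]>.38)&(X[...,0]<.54)&(X[...,1]<-.1)&(X[...,1]>-.28)).astype(np.uint8)
Q=X[m>0];print(len(Q),cv2.minAreaRect(Q[:,:2].astype(np.float32)*1000))
togo([.4734,-.173],-28.5,.006)
E
```

```text
4000 ((462.93023681640625, -194.95974731445312), (128.968994140625, 40.13811111450195), 61.43816375732422)
t 2.575 pos [ 0.4888 -0.1639  0.1451] toolx [0.469 0.883 0.   ] yaw -27.95 tilt [-0.0006  0.0007] F [0.8 0.1 0.4] gap 1.0017186007194816 g 0.0 go mm [-15.3  -9.2 139.1] roll 0.55
```

View pics/w2.png

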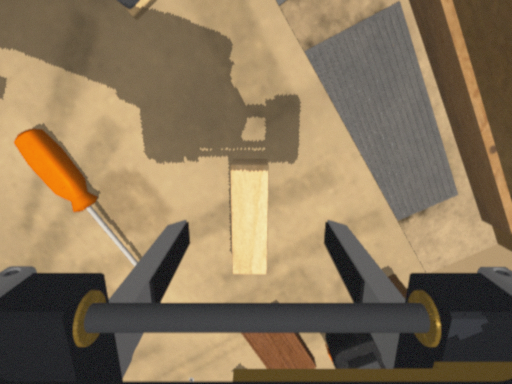

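The block sits between the fingers in this view, at (250,220). The close measurement gives (0.463, -0.195), yaw -28.6°, which agrees with the first one. Going down and gripping.

Request:
step_arm([
  [-15, -8, 0],
  [0, 0, 35],
  [0, 0, 45],
  [0, 0, 35],
  [0, 0, 18],
  [0, 0, 6],
  [0, 0, 0],
], roll=[0.6, 0, 0, 0, 0, 0, 0], fingers=[0, 0, 0, 0, 0, 0, 0])

```text
time_s: 3.45
tcp_pos: [0.4748, -0.173, 0.0067]
ee_rot: [-2.699, -1.607, -0.0]
wrist_force: [0.2, -0.3, -0.1]
finger_gap: 1.002
grip_force: 0.0
```

Request:
step_arm([
  [0, 0, 0],
  [0, 0, 0],
  [0, 0, 0],
  [0, 0, 0],
  [0, 0, 0],
  [0, 0, 0],
  [0, 0, 0],
  [0, 0, 0],
], roll=[0, 0, 0, 0, 0, 0, 0, 0], fingers=[255, 255, 255, 255, 255, 255, 255, 255], squeeze=40)

```text
time_s: 4.45
tcp_pos: [0.4746, -0.1737, 0.0065]
ee_rot: [-2.7, -1.605, -0.0]
wrist_force: [0.4, 0.1, 0.1]
finger_gap: 0.423
grip_force: 40.0
```

Request:
step_arm([
  [0, 0, -10],
  [0, 0, -30],
  [0, 0, -40],
  [0, 0, -10],
  [0, 0, 0],
], roll=[0, 0, 0, 0, 0], fingers=[255, 255, 255, 255, 255])

```text
time_s: 5.08
tcp_pos: [0.4749, -0.1734, 0.0968]
ee_rot: [2.7, 1.606, 0.001]
wrist_force: [-0.3, 0.2, -2.3]
finger_gap: 0.426
grip_force: 40.0
```

Request:
step_arm([
  [30, -5, 0],
  [55, -10, 0],
  [60, -11, 0],
  [60, -11, 0],
  [60, -11, 0],
  [60, -11, 0],
  [55, -10, 0],
  [35, -6, 0],
], roll=[-3, -5, -5.6, -5.7, -5.7, -5.6, -5, -3.5], fingers=[255, 255, 255, 255, 255, 255, 255, 255])

```text
time_s: 6.08
tcp_pos: [0.4819, 0.2431, 0.0946]
ee_rot: [-1.999, -2.42, 0.003]
wrist_force: [0.5, 0.2, -0.9]
finger_gap: 0.425
grip_force: 40.0
```

Request:
step_arm([
  [0, 0, 0],
  [0, 0, 0],
], roll=[0, 0], fingers=[255, 255])

```text
time_s: 6.32
tcp_pos: [0.4837, 0.2386, 0.0954]
ee_rot: [-2.009, -2.415, 0.004]
wrist_force: [0.5, -1.2, -0.7]
finger_gap: 0.425
grip_force: 40.0
```

Run:
```python
from h import *
togo([.4658,.2446],10.7,.021)
p,d,X,c=shot('wrist','w3');np.save('pics/w3o',r.observe()['tcp_pos'])
Z=X[...,2]
m=((Z>.1)&(Z<.15)).astype(np.uint8)
k,l,s,cc=cv2.connectedComponentsWithStats(m)
for i in range(1,k):
    if s[i,4]>200: Q=X[l==i];print(s[i],cv2.minAreaRect(Q[:,:2].astype(np.float32)*1000),np.median(Q[:,2]))
```

```text
t 6.325 pos [0.4837 0.2386 0.0954] toolx [-0.182  0.983 -0.001] yaw 10.49 tilt [-0.0016 -0.0017] F [ 0.5 -1.2 -0.7] gap 0.42546475933965056 g 39.99921441078186 go mm [  9.2 -16.4  74.4] roll -0.21
[  193   179   128   124 10225] ((483.5117492675781, 242.1628875732422), (64.40593719482422, 73.56754302978516), 9.935455322265625) 0.12728951922937817
[ 226  333   62   36 2152] ((496.9382019042969, 169.43618774414062), (40.171592712402344, 31.360355377197266), 10.562616348266602) 0.12727468303077027
```

View pics/w3.png

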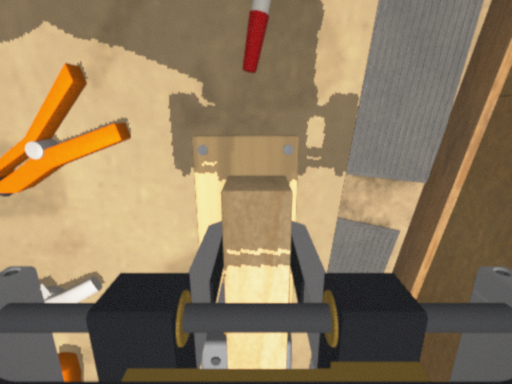

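The block is held straight: its end is at about (256,180), and it is centred between the fingers above the bed. Bed screws show at (203,149) and (288,149). I'll shift clear of the fence and lower.

Request:
step_arm([
  [9, -16, 0],
  [0, 0, 20],
  [0, 0, 30],
  [0, 0, 18],
  [0, 0, 6],
  [0, 0, 0],
], roll=[-0.2, 0, 0, 0, 0, 0], fingers=[255, 255, 255, 255, 255, 255])

```text
time_s: 7.12
tcp_pos: [0.4663, 0.2456, 0.0225]
ee_rot: [-2.004, -2.419, 0.001]
wrist_force: [0.8, 0.1, -0.7]
finger_gap: 0.423
grip_force: 40.0
```

Request:
step_arm([
  [0, 0, 1],
  [0, 0, 0.5],
  [0, 0, 0],
], roll=[0, 0, 0], fingers=[255, 255, 255])

```text
time_s: 7.5
tcp_pos: [0.4669, 0.2461, 0.0213]
ee_rot: [2.003, 2.42, 0.001]
wrist_force: [0.5, 0.3, -1.6]
finger_gap: 0.43
grip_force: 40.0
```

Request:
step_arm([
  [0, 0, 1],
  [0, 0, 0],
  [0, 0, 0],
], roll=[0, 0, 0], fingers=[255, 255, 255])

```text
time_s: 7.88
tcp_pos: [0.4667, 0.2459, 0.0199]
ee_rot: [-2.003, -2.42, 0.0]
wrist_force: [-0.8, -0.7, -1.6]
finger_gap: 0.422
grip_force: 40.0
```

Request:
step_arm([
  [0, 0, 1],
  [0, 0, 0],
  [0, 0, 0],
], roll=[0, 0, 0], fingers=[255, 255, 255])

```text
time_s: 8.25
tcp_pos: [0.4667, 0.2459, 0.0189]
ee_rot: [-2.003, -2.42, 0.0]
wrist_force: [0.0, 0.6, -2.0]
finger_gap: 0.423
grip_force: 40.0
```

Request:
step_arm([
  [0, 0, 0.5],
  [0, 0, 0],
  [0, 0, 0],
], roll=[0, 0, 0], fingers=[255, 255, 255])

```text
time_s: 8.62
tcp_pos: [0.4668, 0.2459, 0.0185]
ee_rot: [2.003, 2.42, 0.0]
wrist_force: [0.9, 0.5, -0.2]
finger_gap: 0.421
grip_force: 40.0
```

Run:
```python
from h import *
togo([.4697,.2454],10.7,.018)
```

```text
t 8.625 pos [0.4668 0.2459 0.0185] toolx [-0.187  0.982  0.   ] yaw 10.76 tilt [0.0001 0.    ] F [ 0.9  0.5 -0.2] gap 0.42056102143870666 g 39.99952733516693 go mm [-1.1  2.8  0.5] roll 0.06
```

Request:
step_arm([
  [0, 0, 0.5],
  [-6, 0, 0],
  [-6, 0, 0],
  [0, 1, 0],
  [0, 0, 0],
  [0, 0, 0],
], roll=[0, 0, 0, 0, 0, 0], fingers=[255, 255, 255, 255, 255, 255])

```text
time_s: 9.38
tcp_pos: [0.4698, 0.2343, 0.0185]
ee_rot: [-2.003, -2.419, -0.0]
wrist_force: [-1.8, 1.9, 7.3]
finger_gap: 0.422
grip_force: 40.0
```

Request:
step_arm([
  [0, 1, 0],
  [0, 0, 0],
  [0, 0, 0],
], roll=[0, 0, 0], fingers=[255, 255, 255])

```text
time_s: 9.75
tcp_pos: [0.4698, 0.2342, 0.0185]
ee_rot: [-2.003, -2.418, 0.002]
wrist_force: [-3.3, 1.4, 10.6]
finger_gap: 0.421
grip_force: 40.0
```

Request:
step_arm([
  [0, 0.7, 0],
  [0, 0, 0],
  [0, 0, 0],
], roll=[0, 0, 0], fingers=[255, 255, 255])

```text
time_s: 10.12
tcp_pos: [0.4699, 0.2343, 0.0185]
ee_rot: [-2.002, -2.418, 0.003]
wrist_force: [-4.7, 1.2, 12.2]
finger_gap: 0.425
grip_force: 40.0
```

Request:
step_arm([
  [0, 0, -0.5],
  [0, 0, 0],
  [0, 0, 0],
  [0, 0, 0],
], roll=[0, 0, 0, 0], fingers=[255, 255, 255, 255])

```text
time_s: 10.62
tcp_pos: [0.4702, 0.2341, 0.0185]
ee_rot: [-2.002, -2.418, 0.003]
wrist_force: [-4.8, 1.7, 7.5]
finger_gap: 0.421
grip_force: 40.0
```

Run:
```python
from h import *
togo([.4697,.2343],10.7,.018);print(r.observe()['moment'])
p,d,X,c=shot('wrist','w4');Z=X[...,2]
t=shot('top','top4')
for nm,lo,hi in(('block',.046,.053),):
    m=((Z>lo)&(Z<hi)).astype(np.uint8)
    k,l,s,cc=cv2.connectedComponentsWithStats(m)
    for i in range(1,k):
        if s[i,4]>150: Q=X[l==i];print(nm,s[i],cv2.minAreaRect(Q[:,:2].astype(np.float32)*1000),np.median(Q[:,2]))
b=cv2.resize(t[0][165:225,150:260],None,fx=5,fy=5,interpolation=2)
cv2.imwrite('pics/c4.png',np.vstack([p[150:,130:400],cv2.resize(b,(270,147))])[:,:,::-1])
```

```text
t 10.625 pos [0.4702 0.2341 0.0185] toolx [-0.187  0.982  0.   ] yaw 10.75 tilt [-0.0028 -0.0004] F [-4.8  1.7  7.5] gap 0.4205980129252538 g 40.0017786026001 go mm [ 0.2 -0.4  0.5] roll 0.05
[ 0.19760785  0.95174468 -0.03186889]
block [ 201  188  112  115 8009] ((470.0337829589844, 237.24246215820312), (63.70328903198242, 74.04263305664062), 10.712608337402344) 0.05043063204891879
block [ 226  333   62   36 2152] ((483.755126953125, 164.36476135253906), (40.247589111328125, 32.556549072265625), 11.021660804748535) 0.05036334029415488
```

View pics/c4.png

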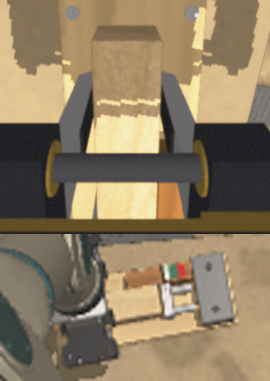

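The crop shows the block between the fingers beside the fence (at 170,190), and the top view shows the stop still unpressed. I can't tell yet if the side force comes from the fence or from friction, so I'll unload z and push sideways again.

Request:
step_arm([
  [0, 0, -0.5],
  [0, 0, 0],
  [0, 0, 0],
], roll=[0, 0, 0], fingers=[255, 255, 255])

```text
time_s: 11.1
tcp_pos: [0.4716, 0.2338, 0.0186]
ee_rot: [2.004, 2.419, -0.002]
wrist_force: [-0.6, -1.4, -1.7]
finger_gap: 0.424
grip_force: 40.0
```

Request:
step_arm([
  [0, 0, -0.3],
  [0, 0, 0],
  [0, 0, 0],
], roll=[0, 0, 0], fingers=[255, 255, 255])

```text
time_s: 11.48
tcp_pos: [0.4715, 0.2345, 0.0192]
ee_rot: [-2.004, -2.42, 0.001]
wrist_force: [-0.1, -0.5, -1.7]
finger_gap: 0.416
grip_force: 40.0
```

Request:
step_arm([
  [0, 0.7, 0],
  [0, 0, 0],
  [0, 0, 0],
], roll=[0, 0, 0], fingers=[255, 255, 255])

```text
time_s: 11.85
tcp_pos: [0.4716, 0.2346, 0.0192]
ee_rot: [-2.003, -2.419, 0.002]
wrist_force: [-3.3, -1.4, -0.6]
finger_gap: 0.421
grip_force: 40.0
```

The block now touches the fence at tool x ≈ -0.1 mm in the jig frame, as expected. I'll lower it lightly onto the bed and start pushing.

Request:
step_arm([
  [0, 0, 0.7],
  [0, 0, 0],
  [-2, 0, 0],
  [-2, 0, 0],
  [-2, 0, 0],
  [0, 0, 0],
  [0, 0, 0],
], roll=[0, 0, 0, 0, 0, 0, 0], fingers=[255, 255, 255, 255, 255, 255, 255])

```text
time_s: 12.72
tcp_pos: [0.4721, 0.2316, 0.0187]
ee_rot: [-1.999, -2.419, -0.001]
wrist_force: [-6.4, 4.3, 2.5]
finger_gap: 0.42
grip_force: 40.0
```

Request:
step_arm([
  [-2, 0, 0],
  [-2, 0, 0],
  [-1, 0, 0],
  [0, 0, 0],
  [0, 0, 0],
], roll=[0, 0, 0, 0, 0], fingers=[255, 255, 255, 255, 255])

```text
time_s: 13.35
tcp_pos: [0.4725, 0.2288, 0.0188]
ee_rot: [-1.996, -2.419, -0.004]
wrist_force: [-6.2, 8.0, 3.1]
finger_gap: 0.422
grip_force: 40.0
```

Run:
```python
from h import *
togo([.4697,.2343],10.7,.018)
p,d,X,c=shot('side','side5')
t=shot('top','top5')[0]
cv2.imwrite('pics/c5.png',np.vstack([cv2.resize(p[195:285,215:285],None,fx=5,fy=5,interpolation=2)[:300],cv2.resize(t[170:215,160:260],(350,158),interpolation=2)])[:,:,::-1])
```

```text
t 13.35 pos [0.4725 0.2288 0.0188] toolx [-0.19   0.982  0.006] yaw 10.93 tilt [-0.0026  0.0052] F [-6.2  8.   3.1] gap 0.42198438682256917 g 40.02683222293854 go mm [ 6.  -1.7  0.8] roll 0.23
```

View pics/c5.png

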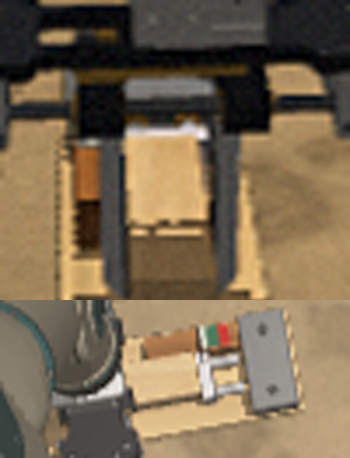

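The side and top crops show the block along the fence with its end on the stop plate (top inset at 205,380) and the pointer still at the white end. I'll push on and watch the travel.

Request:
step_arm([
  [-2, 0, 0],
  [-2, 0, 0],
  [-2, 0, 0],
  [-2, 0, 0],
  [-1, 0, 0],
  [0, 0, 0],
  [0, 0, 0],
], roll=[0, 0, 0, 0, 0, 0, 0], fingers=[255, 255, 255, 255, 255, 255, 255])

```text
time_s: 14.32
tcp_pos: [0.4739, 0.2216, 0.0189]
ee_rot: [-1.994, -2.419, -0.005]
wrist_force: [-7.8, 11.9, 2.0]
finger_gap: 0.425
grip_force: 40.0
```

```bash
cat > m.py <<'E'
from h import *
import sys
togo([.4697,.2343],10.7,.018)
o=r.observe();q=o['tcp_pos'][:2]*1e3-[483.4,172.6];ex=np.array([.9826,.1857]);ey=np.array([-.1857,.9826])
print('tcp jig',q@ex,q@ey,'Fjig',o['wrist_force'][:2]@ex,o['wrist_force'][:2]@ey)
p,d,X,c=shot('top',sys.argv[1])
J=X*1e3-[483.4,172.6,0];jx=J[...,:2]@ex;jy=J[...,:2]@ey
h=cv2.cvtColor(p,cv2.COLOR_RGB2HSV).astype(int)
s=(jx>18)&(jx<46)&(jy>-80)&(jy<20)&(J[...,2]>32)
for n,m in(('green',(h[...,0]>45)&(h[...,0]<95)&(h[...,1]>70)),('red',((h[...,0]<4)|(h[...,0]>174))&(h[...,1]>150)),('black',h[...,2]<70)):
    m=m&s;print(n,m.sum(),np.percentile(jy[m],[3,50,97]).round(1) if m.any() else '')
st=(jx>-30)&(jx<20)&(jy>-72)&(jy<0)&(J[...,2]>44)&(J[...,2]<54)
g=st&(h[...,1]<45);print('stop',g.sum(),np.percentile(jy[g],[3,50,97]).round(1) if g.any() else '')
cv2.imwrite('pics/%sc.png'%sys.argv[1],cv2.resize(p[172:207,185:250],None,fx=8,fy=8,interpolation=2)[:,:,::-1])
E
python3 m.py top6
```

```text
t 14.325 pos [0.4739 0.2216 0.0189] toolx [-0.191  0.982  0.007] yaw 10.99 tilt [-0.003  0.007] F [-7.8 11.9  2. ] gap 0.4248912840964646 g 40.03579080104828 go mm [13.3 -1.7  1. ] roll 0.29
tcp jig -0.28191127098969737 49.878910454328384 Fjig -5.456792713701178 13.112483783258416
green 12 [-54.6 -51.6 -47.8]
red 10 [-64.5 -61.7 -58.4]
black 10 [ 0.7 16.9 18.1]
stop 37 [-51.5 -45.5 -41.3]
```

View pics/top6c.png

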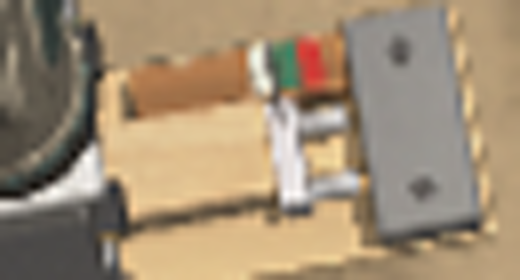

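Run:
```python
from h import *
ex=np.array([.9826,.1857]);ey=np.array([-.1857,.9826])
for f in('top1','top4','top5','top6'):
    D=np.load(f'pics/{f}.npz');p,X=D['p'],D['X'];J=X*1e3-[483.4,172.6,0];jx=J[...,:2]@ex;jy=J[...,:2]@ey
    h=cv2.cvtColor(p,cv2.COLOR_RGB2HSV).astype(int)
    g=(jx>-28)&(jx<14)&(jy>-74)&(jy<0)&(J[...,2]>44)&(J[...,2]<54)&(h[...,1]<50)&(h[...,2]>150)
    # front face: bright low-saturation transition per 10mm strip
    out=[]
    for a in range(-24,12,9):
        k=g&(jx>=a)&(jx<a+9)
        out.append(jy[k].max().round(1) if k.any() else None)
    print(f,g.sum(),np.percentile(jy[g],[50,90]).round(1) if g.any() else '',out)
```

```text
top1 38 [-37.3 -32.6] [np.float64(-32.1), np.float64(-31.1), np.float64(-32.2), np.float64(-33.1)]
top4 39 [-37.2 -32.6] [np.float64(-32.1), np.float64(-31.2), np.float64(-32.4), np.float64(-33.1)]
top5 34 [-39.2 -34.2] [np.float64(-35.9), np.float64(-33.1), np.float64(-34.8), np.float64(-33.0)]
top6 34 [-45.9 -41.8] [np.float64(-41.8), np.float64(-41.5), np.float64(-41.8), np.float64(-40.8)]
```

Comparing the pictures, the stop has travelled about 9 mm. About 5 mm more reaches mid-green.

Request:
step_arm([
  [-1.5, 0, 0],
  [-1.5, 0, 0],
  [-1.5, 0, 0],
  [-1.5, 0, 0],
  [0, 0, 0],
  [0, 0, 0],
], roll=[0, 0, 0, 0, 0, 0], fingers=[255, 255, 255, 255, 255, 255])

```text
time_s: 15.12
tcp_pos: [0.4748, 0.2168, 0.019]
ee_rot: [-1.993, -2.419, -0.007]
wrist_force: [-8.8, 14.2, 3.9]
finger_gap: 0.425
grip_force: 40.0
```

```bash
python3 m.py top7
python3 - <<'E'
from h import *
ex=np.array([.9826,.1857]);ey=np.array([-.1857,.9826])
D=np.load('pics/top7.npz');p,X=D['p'],D['X'];J=X*1e3-[483.4,172.6,0];jx=J[...,:2]@ex;jy=J[...,:2]@ey
h=cv2.cvtColor(p,cv2.COLOR_RGB2HSV).astype(int)
g=(jx>-28)&(jx<14)&(jy>-74)&(jy<0)&(J[...,2]>44)&(J[...,2]<54)&(h[...,1]<50)&(h[...,2]>150)
print(np.percentile(jy[g],[50,90]),[jy[g&(jx>=a)&(jx<a+9)].max().round(1) for a in range(-24,12,9)])
# block top side edges and height/flatness
b=(jx>-30)&(jx<19)&(jy>-40)&(jy<20)&(J[...,2]>45)&(J[...,2]<56)&(h[...,1]>50)
print('block',b.sum(),cv2.minAreaRect(np.stack([jx[b],jy[b]],1).astype(np.float32)),np.percentile(J[...,2][b],[5,50,95]))
E
```

```text
t 15.125 pos [0.4748 0.2168 0.019 ] toolx [-0.191  0.981  0.009] yaw 11.03 tilt [-0.0032  0.0082] F [-8.8 14.2  3.9] gap 0.42487963192305556 g 40.04230320453644 go mm [18.2 -1.6  1.1] roll 0.33
tcp jig -0.258871091452173 45.009034353675155 Fjig -6.058739857706112 15.595774880393924
green 5 [-55.  -53.9 -52.8]
red 10 [-64.7 -61.8 -58.7]
black 13 [-51.9   5.   12.8]
stop 38 [-56.5 -51.1 -45.6]
[-50.75760734 -46.27447753] [np.float64(-45.1), np.float64(-46.7), np.float64(-46.0), np.float64(-46.2)]
block 192 ((-1.0232563018798828, -9.827608108520508), (59.66189956665039, 39.9050178527832), 89.95924377441406) [45.85100575 50.40101282 54.87357858]
```

View pics/top7c.png

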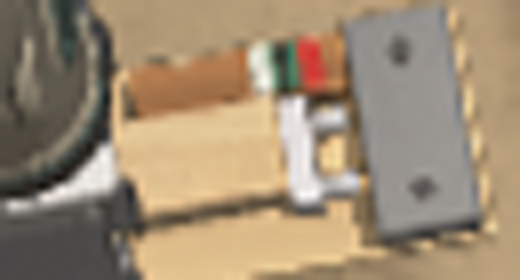

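The black pointer now stands in the green at about (283,65). Stop travel is about 13.5 mm and the block lies along the fence. I'll hold it there.

Request:
step_arm([
  [0, 0, 0],
  [0, 0, 0],
  [0, 0, 0],
  [0, 0, 0],
  [0, 0, 0],
  [0, 0, 0],
  [0, 0, 0],
  [0, 0, 0],
], roll=[0, 0, 0, 0, 0, 0, 0, 0], fingers=[255, 255, 255, 255, 255, 255, 255, 255])

```text
time_s: 16.18
tcp_pos: [0.4748, 0.2168, 0.019]
ee_rot: [-1.993, -2.419, -0.007]
wrist_force: [-8.3, 13.7, 4.3]
finger_gap: 0.425
grip_force: 40.0
```

Request:
step_arm([
  [0, 0, 0],
  [0, 0, 0],
  [0, 0, 0],
  [0, 0, 0],
  [0, 0, 0],
  [0, 0, 0],
  [0, 0, 0],
  [0, 0, 0],
], roll=[0, 0, 0, 0, 0, 0, 0, 0], fingers=[255, 255, 255, 255, 255, 255, 255, 255])

```text
time_s: 17.18
tcp_pos: [0.4748, 0.2168, 0.019]
ee_rot: [-1.993, -2.419, -0.007]
wrist_force: [-8.5, 14.2, 4.0]
finger_gap: 0.423
grip_force: 40.0
```

Request:
step_arm([
  [0, 0, 0],
  [0, 0, 0],
  [0, 0, 0],
  [0, 0, 0],
  [0, 0, 0],
  [0, 0, 0],
  [0, 0, 0],
  [0, 0, 0],
], roll=[0, 0, 0, 0, 0, 0, 0, 0], fingers=[255, 255, 255, 255, 255, 255, 255, 255])

```text
time_s: 18.18
tcp_pos: [0.4747, 0.2168, 0.019]
ee_rot: [-1.993, -2.419, -0.007]
wrist_force: [-9.3, 12.9, 4.9]
finger_gap: 0.422
grip_force: 40.0
```

Request:
step_arm([
  [0, 0, 0],
  [0, 0, 0],
  [0, 0, 0],
  [0, 0, 0],
  [0, 0, 0],
  [0, 0, 0],
  [0, 0, 0],
  [0, 0, 0],
], roll=[0, 0, 0, 0, 0, 0, 0, 0], fingers=[255, 255, 255, 255, 255, 255, 255, 255])

```text
time_s: 19.18
tcp_pos: [0.4748, 0.2168, 0.019]
ee_rot: [-1.993, -2.419, -0.007]
wrist_force: [-8.6, 13.3, 3.7]
finger_gap: 0.421
grip_force: 40.0
```

Request:
step_arm([
  [0, 0, 0],
  [0, 0, 0],
  [0, 0, 0],
  [0, 0, 0],
  [0, 0, 0],
  [0, 0, 0],
  [0, 0, 0],
  [0, 0, 0],
], roll=[0, 0, 0, 0, 0, 0, 0, 0], fingers=[255, 255, 255, 255, 255, 255, 255, 255])

```text
time_s: 20.18
tcp_pos: [0.4748, 0.2168, 0.019]
ee_rot: [-1.993, -2.419, -0.007]
wrist_force: [-10.1, 14.1, 4.4]
finger_gap: 0.422
grip_force: 40.0
```

```bash
python3 m.py top8
```

```text
t 20.175 pos [0.4748 0.2168 0.019 ] toolx [-0.191  0.981  0.009] yaw 11.03 tilt [-0.0033  0.0082] F [-10.1  14.1   4.4] gap 0.42221370579028916 g 40.04260182380676 go mm [18.2 -1.6  1.1] roll 0.33
tcp jig -0.2938936927824063 45.016069016673235 Fjig -7.344645249580449 15.776544729275482
green 5 [-54.8 -53.8 -52.8]
red 10 [-64.5 -61.9 -58.5]
black 12 [-51.7   5.2  12.8]
stop 40 [-55.8 -50.1 -45.6]
```

It has been steady for 5 s, so I'm handing in.

```bash
python3 -c "
from workcell import r
print(r.close_job())"
```

```text
the job is handed in; nothing more can be done
None
```

The block lies flat along the fence, pressing the stop in about 13.5 mm with the pointer in the green; it held steady for 5 s, and I handed in at about 20 s with the arm still gripping and pressing.

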